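Shift the pipe threader into the ring gear

ROBOT

A 6-joint arm with a two-finger parallel gripper is mounted at the origin on the work surface. World frame = base frame: x ahead of the robot, y to its left, z up, the work surface at z = 0. Lengths are in m, angles in rad, forces in N, time in s.
With the tool pointing down it reaches from about 0.4 to 0.825 m from the base axis. Payload 7 kg.
Tool frame: the origin (TCP) lies midway between the tips of the shut fingers; the grasp point (between the pads) lies 19 mm behind it; z points along the fingers, x is the direction in which the jaws open and shut, and the axes are right-handed (so a half turn about z gives the same grasp; the last joint's range is limited). The gripper opens to 88 mm and grips with 3 to 60 N. Pads are 19 mm wide; open, the fingers measure 130 mm over their backs; the gripper's body (78 mm by 193 mm) begins 47 mm behind the grasp point.
Start: joints at [1.445, 0.359, 0.012, 0, -1.224, -0.288], TCP at [0.271, 0.618, 0.227] pointing down, gripper open.
Joint ranges: [-3.07, 3.07], [-1.43, 2.12], [-1.02, 1.25], [-3.03, 1.67], [-3.05, -0], [-3.03, 3.03]. Speed limits (rad/s): [2.39, 2.39, 3.01, 3.14, 3.14, 3.14].

INTERFACE

Orientations are given as [roll, pitch, yaw] about the fixed x, y, z axes, in that order (R = Rz(yaw) Ry(pitch) Rx(roll)).
In Python, from station import status, eyes, workorder gives the robot as it stands.
- The arm moves only by the shell command python3 -m jog 'ROWS' [OPENING] [FORCE]. ROWS is JSON, a list of rows, each a list of 6 numbers: the shift along the world's x, y, z in mm, then the turn, a rotation vector about the world's x, y, z in rad. A call has 1 to 12 rows; each row shifts and turns the pose as measured when the row begins; what a row does not reach is not made up. A row lasts 1/10 s, in which the tool goes at most 50 mm and 8.59 degrees, less where a joint would pass 70% of its speed; a pose out of reach is approached as far as the arm can. A call with a gripper value outside its range is refused whole. OPENING is the opening, from 0 (shut) to 1 (fully open), set as the call begins (- or left out, the last holds). The fingers move at their own pace and stop on an object; FORCE is the grip in N (left out, the last holds). Time passes only in rows, so rows that do not move let the fingers close. It gives the time, the measured TCP pose, the force and the opening at its end, in the units of the state.
- status.get_state(): the state, without advancing time (a new reading comes with each control period).
- eyes.grab_frame(name): name is "scene" or "top"; returns the picture (384x512x3 uint8, blue, green, red); there is no depth.
- eyes.calibration(name): a dict with "camera_matrix" (3x3 intrinsics, pixels), "cam_to_world" (4x4, takes a point from camera to world coordinates). Camera axes: x right, y up, looking along -z (the intrinsics and any distortion apply to the point x, -y, -z); pixel columns grow to the right and rows downward; lengths in m; the calibration is good to about 2 mm. A picture is of the moment at which its call begins. calibration takes no time and is no camera call.
- workorder.job_done(): hands the job in, once; it reports no verdict.
The state is a dict: "t": time; "q": joint angles; "qd": joint speeds; "joint_efforts": joint torques, N m; "eef_pos": TCP position; "ee_rot": TCP orientation; "force": force on the tool from outside, world axes, zero at the start; "moment": the same for the moment, N m; "width": finger opening in m.
Only numpy, scipy, OpenCV 4.12 (cv2) and the standard library are available. Lean on these libraries where they do the work, as an engineer would, in place of code of your own. Each camera call takes 0.05 s, during which the arm holds its last target. There are 200 camera calls.

TASK

Shift the pipe-threading machine into the gear marked with the ring: with closed fingertips, push the knob of its lever out of the parking slot, along the cross channel and fully home into the slot that ends at the ring symbol, without engaging any other gear on the way. Push the lever gently, do not grip it, and leave the parts and tools lying around where they are. Let go at the end and leave the lever in gear.

Things in the scene. Friction and masses are not known exactly. Their poses are not given: they have to be found in the camera images.
- machine: Yellow pipe-threading drive fixed to the bench: housing 240 x 260 mm, top 127 mm above the bench, motor on its +x (far) side, chuck on its -y side. Origin: on the bench under the housing's middle; x points away from the robot (to the motor), y left, z up; placed and turned anew each time. On its top stand low loose parts, up to 30 mm tall, left and right of the gate plate.
- gate_centre (a point): Centre, on the top (140 mm above the bench), of the dark gate plate, 148 x 116 mm, with the machine's axes. Through it along y runs the cross channel; off this, along x, run slots in columns at y = +34, 0, -34 mm. Channel and slots are 20 mm wide; slots end 37.5 mm from the centre line. Columns 0 and -34 have a far (+x) and a near slot: four gears. +34 has only the near, unmarked parking slot.
- knob (a point): Centre of the lever's black rubber knob, a cylinder 32 mm across and 36 mm tall along the stick, about 210 mm above the bench. In machine axes it stands from the lever's pivot by x = 200 sin l, y = 200 cos l sin c, z = 200 cos l cos c (mm) at leg tilt l, cross tilt c, so it moves 1.6 times as far as the stick does in the gate.
- lever: The gear lever: steel stick 11 mm thick with the knob on top. Origin: its pivot, on the machine's vertical axis through its origin, 15 mm above the bench; z along the stick to the knob. It starts in the parking slot, stays where it is left, and takes about 3 to 4 N at the knob to move.
- stick (a point): Point on the lever's stick 125 mm from the pivot, at the height of the plate's top when the lever is upright.
- leg (a joint): Tilt of the lever along the slots, rad: 0 in the cross channel, positive leaning to the machine's +x (far slots), negative to -x (near slots). The stick meets the slot's end at about +0.245 or -0.245; within about 0.035 of 0 it is free to cross.
- cross (a joint): Tilt of the lever across the columns, rad: positive leaning to the machine's +y. The columns are at +0.266 (parking), 0 and -0.266; within about 0.035 of these the stick can enter the column's slots.
- mark_ring: Raised aluminium ring, 30 mm across with a 17 mm hole, 4 mm high, on the plate just beyond the closed end of one gear slot (in that slot's column, 58 mm from the cross channel's middle line). Marks the gear wanted. Origin: centre of its underside, on the plate's top. Which slot it marks changes.
- mark_post: Raised aluminium bar pointing along the slot, 30 x 8 mm, 4 mm high; marks another gear slot in the same way.
- mark_triangle: Raised aluminium triangle, sides 29 mm, 4 mm high; marks another gear slot in the same way.
- mark_bar: Raised aluminium bar lying across the slot's direction, 30 x 8 mm, 4 mm high; marks another gear slot in the same way.
- coupling: Loose bystander: brass pipe coupling 38 mm across, 30 mm tall, on the housing; origin at its underside. Leave it.
- plug: Loose bystander: steel screw plug 32 mm across, 26 mm tall, on the housing; origin at its underside. Leave it.
- diehead: Loose bystander: dark steel die block 50 x 26 x 24 mm, on the housing; origin at its underside. Leave it.
- oil: Loose bystander: oil bottle, 60 mm across, 170 mm tall, on the bench to the right; origin at its underside. Leave it.
- paste: Loose bystander: paste jar 70 mm across, 80 mm tall, on the bench to the right; origin at its underside. Leave it.
- wrench: Loose bystander: wrench on the bench to the right; origin at its underside. Leave it.
- driver: Loose bystander: screwdriver on the bench to the left; origin at its underside. Leave it.
- tee: Loose bystander: brass tee, 70 mm long, 32 mm high, on the bench to the left; origin at its underside. Leave it.

How it is judged:
By the outcome, as a careful person would: the job done as asked, in the order asked, and still so for the second after the job is handed in, with the robot touching nothing.
It also fails if it takes over 45 s, if anything falls off the work surface, if the arm or the gripper's body presses on something with over 40 N, if the wrist force passes 120 N, or if a joint passes its speed limit or range.

## Working session

There is one attempt and no reset: what is moved stays moved. The work goes in short steps, Python scripts to look and compute and a shell command to move; the robot and the scene stay as the last step left them, time stands still between calls to the robot, and variables do not carry over. Pictures are saved under pics/ and viewed, about 8 in all and at most 12, crops included, and the job is handed in when it is done.

```bash
mkdir -p pics; ls; python3 - <<'E'
from station import status, eyes
import cv2, numpy as np
s=status.get_state(); print(s['t'],s['eef_pos'],s['ee_rot'],s['force'],s['width'])
for n in('scene','top'):
    im=eyes.grab_frame(n); cv2.imwrite(f'pics/{n}0.png',im); c=eyes.calibration(n)
    print(n,np.round(c['camera_matrix'],1).tolist(),np.round(c['cam_to_world'],3).tolist(),[k for k in c])
E
```

```text
pics
0.0 [0.27124868 0.61757655 0.22563653] [-3.14144153e+00 -1.62912543e-03 -1.98472037e+00] [-0.53677584  0.0957437  -0.05364378] 0.08770986618994257
scene [[350.0, 0.0, 247.2], [0.0, 350.0, 189.8], [0.0, 0.0, 1.0]] [[-0.623, -0.445, 0.643, 1.095], [0.782, -0.344, 0.52, 0.458], [-0.01, 0.827, 0.562, 0.648], [0.0, 0.0, 0.0, 1.0]] ['camera_matrix', 'cam_to_world']
top [[460.9, 0.0, 251.3], [0.0, 460.9, 187.7], [0.0, 0.0, 1.0]] [[-0.017, 0.996, -0.082, 0.391], [-1.0, -0.017, 0.0, -0.029], [-0.001, 0.082, 0.997, 1.376], [0.0, 0.0, 0.0, 1.0]] ['camera_matrix', 'cam_to_world']
```

View pics/scene0.png

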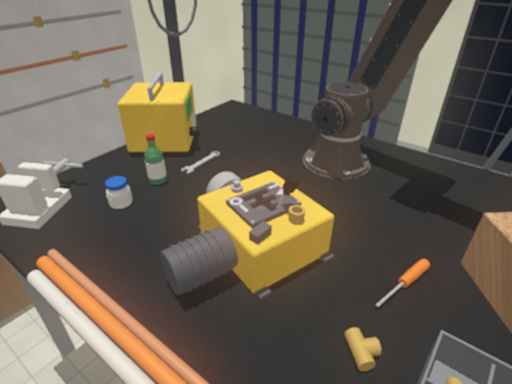

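View pics/top0.png

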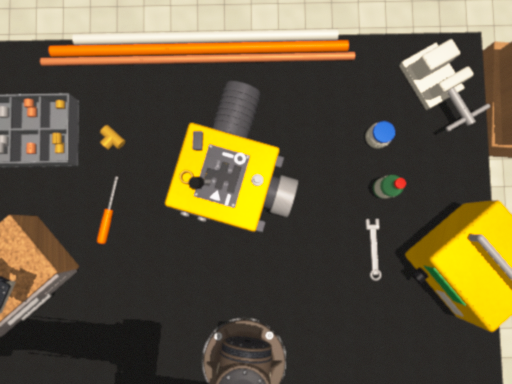

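The scene view shows the machine mid-frame (about 265,220). The top view shows the gate plate at about (221,177), the knob at (196,183) and a ring-like mark at (239,158). I'll zoom in on both.

```bash
python3 - <<'E'
import cv2, numpy as np
a=cv2.imread('pics/top0.png')[115:235,160:300]; b=cv2.imread('pics/scene0.png')[165:255,190:335]
a=cv2.resize(a,None,fx=5,fy=5,interpolation=cv2.INTER_CUBIC)[:600,:]
b=cv2.resize(b,None,fx=5,fy=5,interpolation=cv2.INTER_CUBIC)
cv2.imwrite('pics/topc.png',a); cv2.imwrite('pics/scenec.png',b)
E
```

```text
(no output)
```

View pics/topc.png

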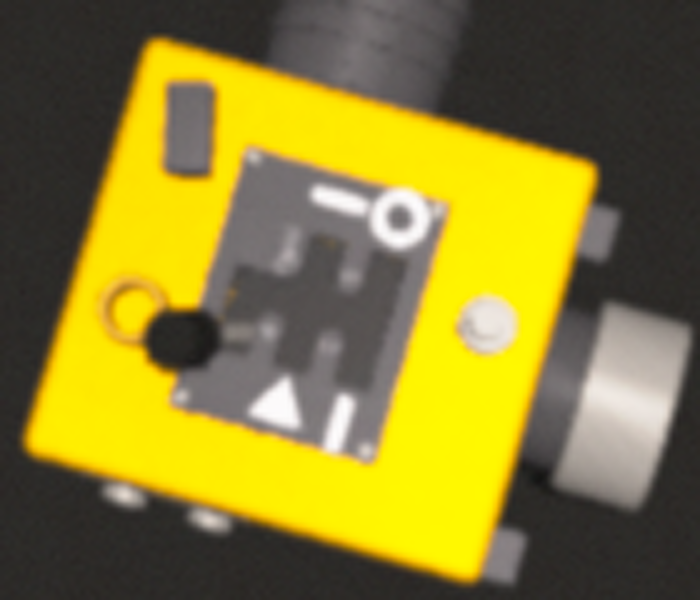

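View pics/scenec.png

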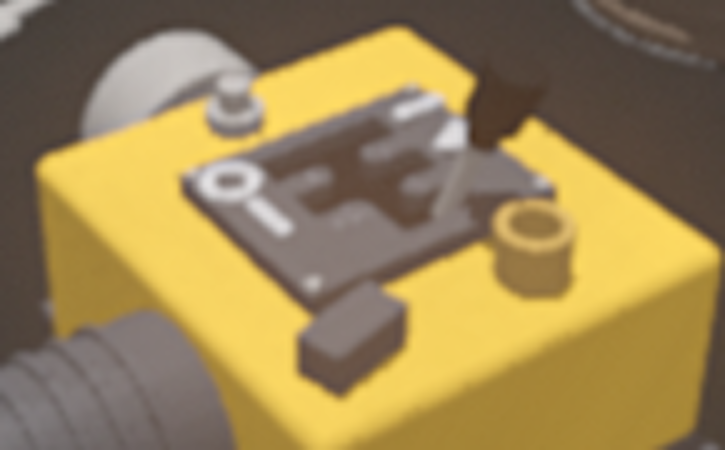

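The ring sits at the far (+x) slot of column -34 (top crop 400,218). The triangle and post are at the near slots and the bar is at the far slot of column 0. The stick is in parking, with the knob at crop (182,340). Next I'll compute poses.

```bash
cat > h.py <<'E'
from station import status, eyes
import cv2, numpy as np
from scipy.spatial.transform import Rotation as R
def ray(n,p):
    c=eyes.calibration(n); K=np.array(c['camera_matrix']); T=np.array(c['cam_to_world'])
    d=np.linalg.inv(K)@[p[0],p[1],1]; return T[:3,3], T[:3,:3]@(d*[1,-1,-1])
def plane(n,p,z):
    o,d=ray(n,p); return o+d*(z-o[2])/d[2]
def two(p,q):
    o,d=ray('top',p); e,f=ray('scene',q)
    s=np.linalg.lstsq(np.c_[d,-f],e-o,rcond=None)[0]; A=o+d*s[0];B=e+f*s[1]
    return (A+B)/2, np.linalg.norm(A-B)
def proj(n,w):
    c=eyes.calibration(n); T=np.linalg.inv(np.array(c['cam_to_world'])); v=T[:3,:3]@w+T[:3,3]
    u=np.array(c['camera_matrix'])@(v*[1,-1,-1]); return u[:2]/u[2]
E
python3 - <<'E'
from h import *
t=lambda x,y:((x+.5)/5-.5+160,(y+.5)/5-.5+115); s=lambda x,y:((x+.5)/5-.5+190,(y+.5)/5-.5+165)
cs=[plane('top',t(*p),.14) for p in[(252,156),(440,208),(367,452),(180,397)]]
C=np.mean(cs,0); ax=(cs[0]+cs[1]-cs[2]-cs[3])/2; ay=(cs[0]+cs[3]-cs[1]-cs[2])/2
print('C',C.round(4),'yaws',np.arctan2(ax[1],ax[0]),np.arctan2(-ay[0],ay[1]),np.linalg.norm(ax),np.linalg.norm(ay))
# dims: which is x?
print('ring2',two(t(400,218),s(230,182)),'ring',plane('top',t(400,218),.144))
m=plane('top',t(400,218),.144)
print('screw NW 2view',two(t(252,156),s(313,284)),'post/tri screw',two(t(180,397),s(543,181)))
print('knob 2view',two(t(182,340),s(505,105)),'knob top z.21',plane('top',t(182,340),.212))
yaw=np.arctan2(ax[1],ax[0]); Rm=R.from_euler('z',yaw).as_matrix()
for l,c in((-.245,.266),(0,.266),(0,-.266),(.245,-.266)):
    k=200*np.array([np.sin(l),np.cos(l)*np.sin(c),np.cos(l)*np.cos(c)])+[0,0,15]
    w=np.r_[C[:2],0]+Rm@k/1000; print(l,c,w.round(4),proj('top',w).round(1),proj('scene',w).round(1))
print('ring in machine',Rm.T@(m-C)*1000)
print('knob px seen',t(182,340),s(505,105))
st=status.get_state();M=R.from_euler('xyz',st['ee_rot']).as_matrix();print(M.round(3))
E
```

```text
C [0.5278 0.0503 0.14  ] yaws -0.3010867424073152 -0.29601422132289873 0.1370642975039586 0.10540388096308474
ring2 (array([5.73065169e-01, 2.42611521e-04, 1.43895718e-01]), np.float64(0.001701628307063357)) ring [0.57251479 0.00090459 0.144     ]
screw NW 2view (array([0.60860537, 0.07965445, 0.14256247]), np.float64(0.0022003755183101392)) post/tri screw (array([0.47808743, 0.11989229, 0.14323098]), np.float64(0.001054424628745927))
knob 2view (array([0.50390765, 0.11146857, 0.19790648]), np.float64(0.002411105008536885)) knob top z.21 [0.50192037 0.11080151 0.212     ]
-0.245 0.266 [0.4966 0.1134 0.2022] [195.4 185. ] [293.6 183. ]
0 0.266 [0.5434 0.1005 0.208 ] [200.1 166.5] [277.7 187.9]
0 -0.266 [5.123e-01 1.000e-04 2.080e-01] [239.6 178. ] [251.1 168.4]
0.245 -0.266 [ 0.5591 -0.0128  0.2022] [244.4 160. ] [234.9 176.7]
ring in machine [ 57.31865744 -33.96516309   4.        ]
knob px seen (196.0, 182.6) (290.6, 185.6)
[[-0.402 -0.916 -0.   ]
 [-0.916  0.402 -0.001]
 [ 0.002 -0.    -1.   ]]
```

```bash
python3 -m jog '[[0,0,25,0,0,0.113],[16,-44,0,0,0,0],[16,-44,0,0,0,0],[16,-44,0,0,0,0],[16,-44,0,0,0,0],[16,-44,0,0,0,0],[16,-44,0,0,0,0],[16,-44,0,0,0,0],[16,-44,0,0,0,0],[16,-44,0,0,0,0],[16,-44,0,0,0,0],[0,0,0,0,0,0]]' 0 20
```

```text
t: 1.3
eef_pos: [0.4307, 0.1591, 0.245]
ee_rot: [3.141, -0.01, -1.863]
force: [-0.3, 0.5, 0.5]
width: 0.0015
```

```bash
python3 -m jog '[[20,-22,0,0,0.01,0],[9,-13,0,0,0,0],[0,0,0,0,0,0],[0,0,-28,0,0,0],[0,0,-27,0,0,0],[0,0,0,0,0,0],[0,0,0,0,0,0]]'
python3 - <<'E'
from h import *
a=eyes.grab_frame('top')[115:235,160:300]; b=eyes.grab_frame('scene')[130:240,200:340]
cv2.imwrite('pics/p1.png',np.hstack([cv2.resize(a,(400,343),interpolation=cv2.INTER_CUBIC),cv2.resize(b,(400,343),interpolation=cv2.INTER_CUBIC)]))
s=status.get_state();print(s['eef_pos'],s['ee_rot'],s['force'])
E
```

```text
t: 2.0
eef_pos: [0.4597, 0.1232, 0.1893]
ee_rot: [3.132, -0.012, -1.866]
force: [0.2, 0.2, 0.6]
width: 0.0005
[0.4598788  0.12330118 0.18961131] [ 3.13200081 -0.01066056 -1.86648313] [-0.6949189   0.65364633  0.37413553]
```

View pics/p1.png

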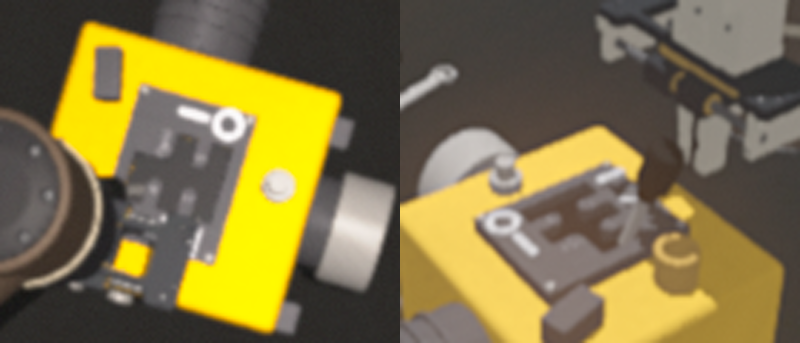

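Fingertips are at the knob's near side (scene crop: fingers 700,150; knob 660,165). Now I'll push along machine +x.

```bash
python3 -m jog '[[4.8,-1.5,0,0,0,0],[4.8,-1.5,0,0,0,0],[4.8,-1.5,0,0,0,0]]'; python3 -m jog '[[4.8,-1.5,0,0,0,0],[4.8,-1.5,0,0,0,0],[4.8,-1.5,0,0,0,0]]'; python3 -m jog '[[4.8,-1.5,0,0,0,0],[4.8,-1.5,0,0,0,0],[4.8,-1.5,0,0,0,0]]'
```

```text
t: 2.4
eef_pos: [0.4761, 0.1199, 0.1925]
ee_rot: [3.135, -0.007, -1.865]
force: [-0.9, -0.2, 1.0]
width: 0.0004
t: 2.7
eef_pos: [0.4917, 0.1155, 0.1933]
ee_rot: [3.135, -0.006, -1.865]
force: [-3.7, 2.9, 3.1]
width: 0.0003
t: 3.0
eef_pos: [0.5076, 0.111, 0.1936]
ee_rot: [3.135, -0.005, -1.865]
force: [-3.2, 1.9, 2.3]
width: 0.0002
```

```bash
python3 -m jog '[[3.8,-1.2,0,0,0,0],[3.8,-1.2,0,0,0,0],[0,0,0,0,0,0]]'
python3 - <<'E'
from h import *
a=eyes.grab_frame('top')[115:235,160:300]; b=eyes.grab_frame('scene')[150:225,225:325]
cv2.imwrite('pics/p2.png',cv2.resize(b,(800,600),interpolation=cv2.INTER_CUBIC))
cv2.imwrite('pics/p2t.png',a)
s=status.get_state();print(s['eef_pos'],s['force'])
E
```

```text
t: 3.3
eef_pos: [0.5162, 0.1079, 0.193]
ee_rot: [3.134, -0.006, -1.866]
force: [-2.2, 0.9, 1.6]
width: 0.0004
[0.51582265 0.10796354 0.19299373] [-2.1439523   1.90651836  1.03439618]
```

View pics/p2.png

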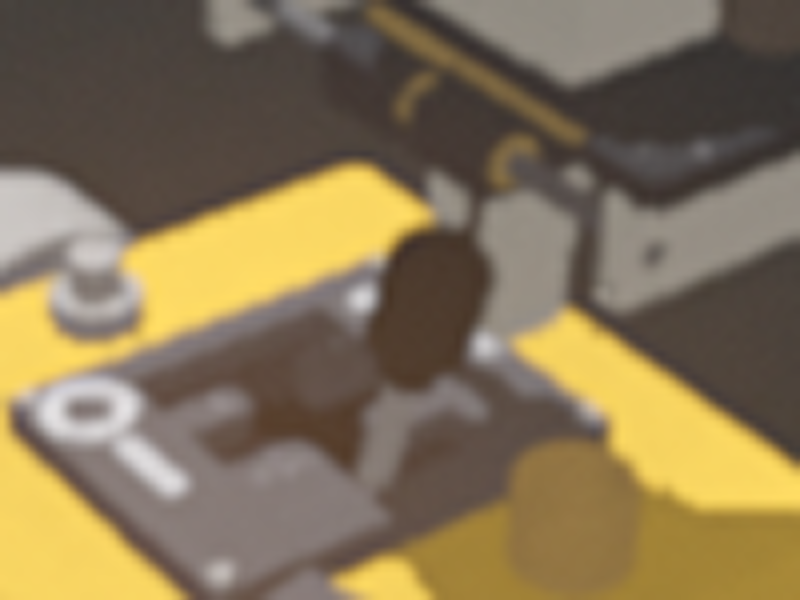

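The knob is at scene pixel about (279,188.5), against (277.7,187.9) predicted for leg 0. So it is nearly in the channel. I'll nudge it 2 mm, back off and go round to its +y side.

```bash
python3 -m jog '[[2.2,-0.7,0,0,0,0],[0,0,0,0,0,0]]'; python3 -m jog '[[-9.5,3,0,0,0,0],[-9.5,3,0,0,0,0],[0,0,0,0,0,0],[8,26,0,0,0,0],[8,26,0,0,0,0],[0,0,0,0,0,0],[16,-5,0,0,0,0],[16,-5,0,0,0,0],[13,-4,0,0,0,0],[0,0,0,0,0,0]]'
python3 - <<'E'
from h import *
b=eyes.grab_frame('scene')[140:230,220:340]
cv2.imwrite('pics/p3.png',cv2.resize(b,(800,600),interpolation=cv2.INTER_CUBIC))
s=status.get_state();C=np.array([.5278,.0503,0]);Rm=R.from_euler('z',-.3).as_matrix()
print(s['eef_pos'],s['force'],Rm.T@(s['eef_pos']-C)*1000)
E
```

```text
t: 3.6
eef_pos: [0.5178, 0.1072, 0.1929]
ee_rot: [3.134, -0.006, -1.866]
force: [-2.1, 2.3, 1.6]
width: 0.0007
t: 4.6
eef_pos: [0.56, 0.1518, 0.1943]
ee_rot: [3.137, -0.005, -1.863]
force: [-0.9, 0.3, -0.5]
width: 0.0006
[0.55929886 0.15172501 0.19418725] [-0.45598321  0.35129214 -0.00194064] [1.18866072e-01 1.06203562e+02 1.94187250e+02]
```

View pics/p3.png

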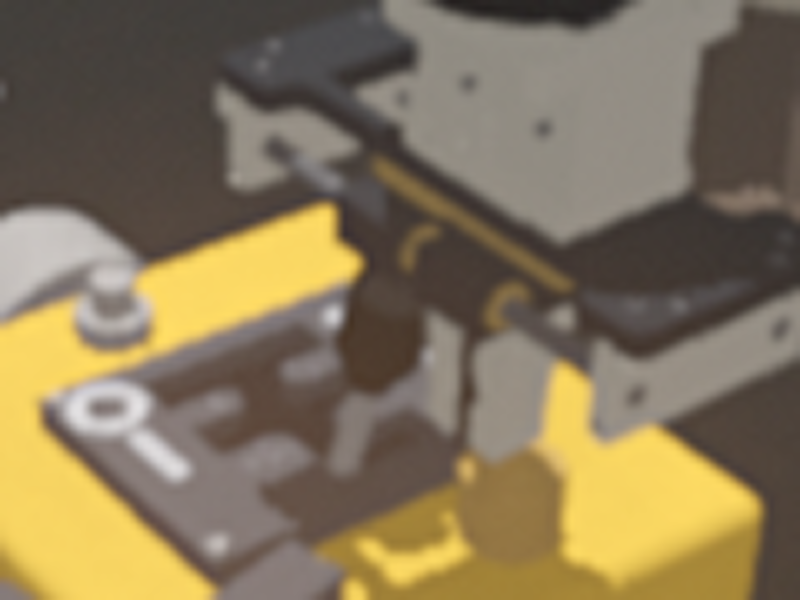

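Both fingers are on the +y side of the knob (fingers at crop 450–510,390; knob 383,325; stick in the channel at 350,440). Pushing along machine -y.

```bash
python3 -m jog '[[-1.5,-4.8,0,0,0,0],[-1.5,-4.8,0,0,0,0],[-1.5,-4.8,0,0,0,0],[-1.5,-4.8,0,0,0,0],[-1.5,-4.8,0,0,0,0],[-1.5,-4.8,0,0,0,0]]';python3 -m jog '[[-1.5,-4.8,0,0,0,0],[-1.5,-4.8,0,0,0,0],[-1.5,-4.8,0,0,0,0],[-1.5,-4.8,0,0,0,0]]'
python3 - <<'E'
from h import *
b=eyes.grab_frame('scene')[140:230,220:340]
cv2.imwrite('pics/p4.png',cv2.resize(b,(800,600),interpolation=cv2.INTER_CUBIC))
s=status.get_state();C=np.array([.5278,.0503,0]);Rm=R.from_euler('z',-.3).as_matrix()
print(s['eef_pos'],Rm.T@s['force'],Rm.T@(s['eef_pos']-C)*1000)
for c in(.2,.1,0,-.266):
  w=C+Rm@np.array([0,.2*np.sin(c),.015+.2*np.cos(c)]);print(c,((proj('scene',w)-[220,140]+.5)*6.667-.5).round())
E
```

```text
t: 5.25
eef_pos: [0.5511, 0.1226, 0.1968]
ee_rot: [-3.141, 0.001, -1.862]
force: [0.4, 3.6, 4.5]
width: 0.0004
t: 5.65
eef_pos: [0.5452, 0.1026, 0.1981]
ee_rot: [-3.139, 0.003, -1.862]
force: [1.5, 3.1, 3.9]
width: 0.0006
[0.54482031 0.10198363 0.19803003] [0.44524162 2.79669252 3.25133924] [  0.98656537  54.40510417 198.03002803]
0.2 [365. 297.]
0.1 [330. 265.]
0 [296. 237.]
-0.266 [210. 192.]
```

View pics/p4.png

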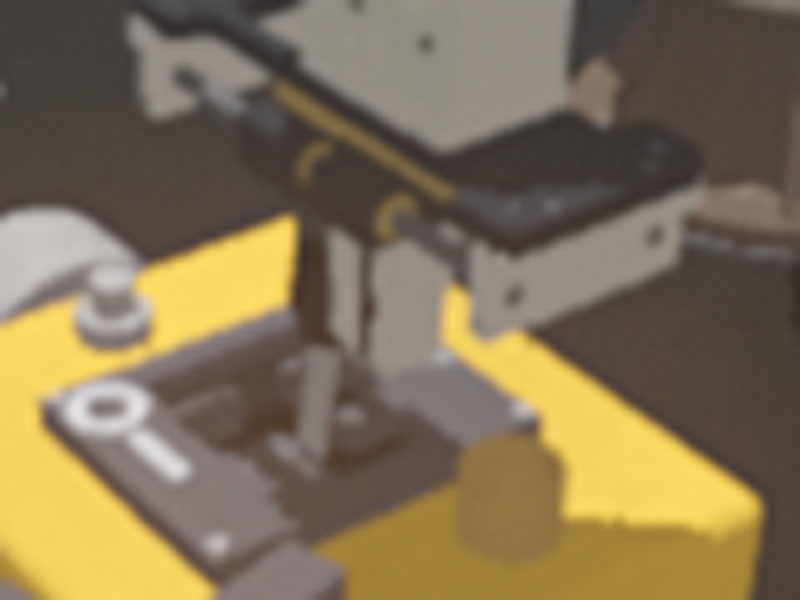

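```bash
python3 - <<'E'
from h import *
C=np.array([.5278,.0503,0]);Rm=R.from_euler('z',-.3).as_matrix()
for l in(-.05,0,.05):
 for c in(.05,.1,.15):
  u=np.array([np.sin(l),np.cos(l)*np.sin(c),np.cos(l)*np.cos(c)])
  print(l,c,*[((proj('scene',C+[0,0,.015]+Rm@u*r)-[220,140]+.5)*6.667-.5).round() for r in(.125,.175)])
b=cv2.imread('pics/p4.png')
for r in(370,400,430): print(r,[b[r,x].tolist() for x in range(280,360,8)])
E
```

```text
-0.05 0.05 [316. 413.] [329. 301.]
-0.05 0.1 [326. 422.] [343. 314.]
-0.05 0.15 [336. 432.] [358. 327.]
0 0.05 [302. 419.] [309. 308.]
0 0.1 [312. 428.] [324. 321.]
0 0.15 [323. 438.] [339. 335.]
0.05 0.05 [288. 425.] [289. 317.]
0.05 0.1 [299. 434.] [304. 330.]
0.05 0.15 [309. 444.] [319. 344.]
370 [[83, 88, 102], [96, 99, 111], [92, 97, 109], [92, 98, 111], [113, 119, 128], [118, 123, 132], [117, 123, 131], [100, 106, 117], [74, 81, 95], [74, 80, 94]]
400 [[61, 71, 89], [65, 75, 92], [79, 87, 102], [104, 109, 121], [119, 124, 133], [119, 125, 134], [107, 114, 124], [69, 79, 93], [54, 65, 82], [60, 71, 87]]
430 [[64, 73, 92], [57, 69, 88], [81, 90, 105], [114, 121, 130], [120, 126, 136], [115, 121, 131], [93, 100, 112], [69, 79, 95], [72, 82, 95], [74, 83, 97]]
```

Stick fits leg≈0, cross≈0.1, centred in the channel. Continuing, and lowering the tip slightly.

```bash
python3 -m jog '[[-1.5,-4.8,-1,0,0,0],[-1.5,-4.8,-1,0,0,0],[-1.5,-4.8,-1,0,0,0],[-1.5,-4.8,-1,0,0,0],[-1.5,-4.8,-1,0,0,0],[-1.5,-4.8,-1,0,0,0]]';python3 -m jog '[[-1.5,-4.8,-1,0,0,0],[-1.5,-4.8,-1,0,0,0],[-1.5,-4.8,-1,0,0,0],[-1.5,-4.8,-1,0,0,0],[-1.5,-4.8,-1,0,0,0]]'
python3 - <<'E'
from h import *
b=eyes.grab_frame('scene')[140:230,200:320]
cv2.imwrite('pics/p5.png',cv2.resize(b,(800,600),interpolation=cv2.INTER_CUBIC))
s=status.get_state();C=np.array([.5278,.0503,0]);Rm=R.from_euler('z',-.3).as_matrix()
print(s['eef_pos'],Rm.T@s['force'],Rm.T@(s['eef_pos']-C)*1000)
for l in(-.05,0,.05):
 for c in(-.15,-.2,-.266):
  u=np.array([np.sin(l),np.cos(l)*np.sin(c),np.cos(l)*np.cos(c)])
  print(l,c,*[((proj('scene',C+[0,0,.015]+Rm@u*r)-[200,140]+.5)*6.667-.5).round() for r in(.125,.175,.2)])
E
```

```text
t: 6.3
eef_pos: [0.5346, 0.0702, 0.1907]
ee_rot: [-3.141, 0.001, -1.862]
force: [0.4, 1.9, 2.8]
width: 0.0003
t: 6.8
eef_pos: [0.5259, 0.0438, 0.1848]
ee_rot: [3.141, 0.001, -1.863]
force: [0.5, 2.4, 2.3]
width: 0.0007
[0.5254229  0.04327318 0.18457003] [0.07838843 1.27526473 0.73543457] [ -0.19436381  -7.4154591  184.57003467]
-0.05 -0.15 [409. 384.] [404. 262.] [402. 199.]
-0.05 -0.2 [400. 379.] [391. 256.] [386. 192.]
-0.05 -0.266 [387. 373.] [373. 249.] [366. 185.]
0 -0.15 [396. 389.] [385. 269.] [379. 207.]
0 -0.2 [386. 384.] [371. 262.] [364. 200.]
0 -0.266 [374. 378.] [354. 255.] [344. 192.]
0.05 -0.15 [382. 395.] [365. 277.] [357. 216.]
0.05 -0.2 [373. 390.] [352. 270.] [341. 208.]
0.05 -0.266 [360. 384.] [335. 263.] [321. 201.]
```

View pics/p5.png

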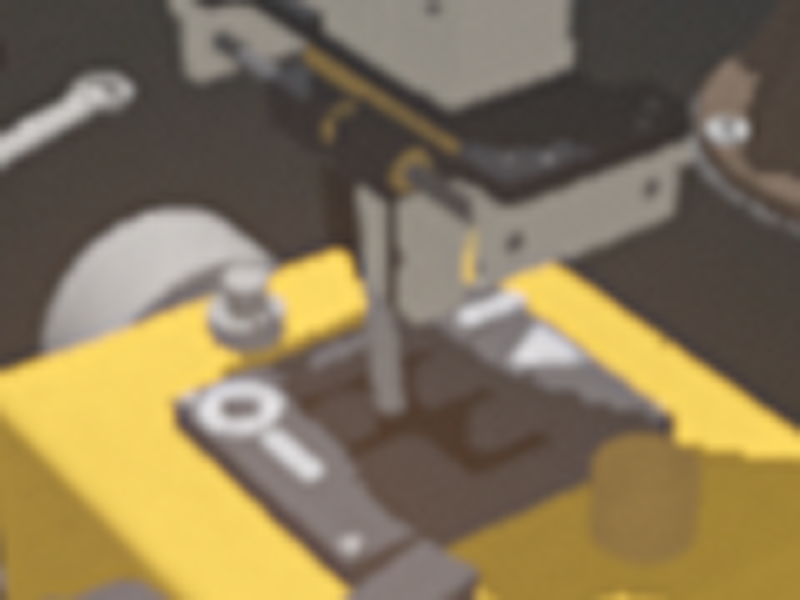

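Stick fits leg≈0, cross≈-0.2 (base pixel 388,388), so about 13 mm more is needed.

```bash
python3 -m jog '[[-1.3,-4.2,0,0,0,0],[-1.3,-4.2,0,0,0,0],[-1,-3.2,0,0,0,0],[0,0,0,0,0,0]]'
python3 - <<'E'
from h import *
b=eyes.grab_frame('scene')[140:230,200:320]; b=cv2.resize(b,(800,600),interpolation=cv2.INTER_CUBIC)
cv2.imwrite('pics/p6.png',b)
s=status.get_state();C=np.array([.5278,.0503,0]);Rm=R.from_euler('z',-.3).as_matrix()
print(s['eef_pos'],Rm.T@s['force'],Rm.T@(s['eef_pos']-C)*1000)
E
```

```text
t: 7.25
eef_pos: [0.5207, 0.0306, 0.1831]
ee_rot: [3.139, 0.0, -1.864]
force: [2.1, 3.4, -0.4]
width: 0.0004
[0.5208299  0.03073966 0.18318266] [ 0.31531037  3.7815482  -0.76377468] [ -0.87831525 -20.74651497 183.18265766]
```

View pics/p6.png

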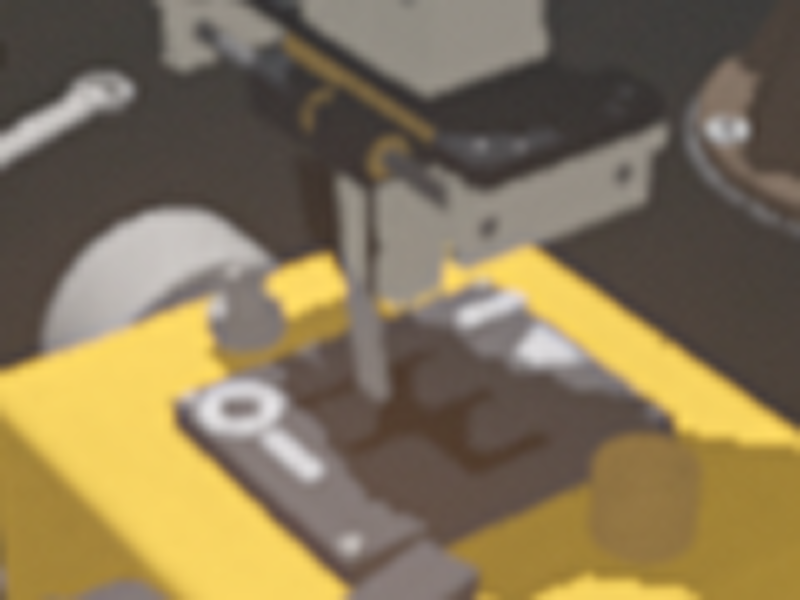

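Stick fits cross≈-0.266, leg≈0 (base 373,378). I'll go round to the near side of the knob and push +x.

```bash
python3 -m jog '[[2.6,8.6,0,0,0,0],[2.6,8.6,2,0,0,0],[0,0,0,0,0,0],[-15.5,4.8,2,0,0,0],[-15.5,4.8,2,0,0,0],[-15.5,4.8,0,0,0,0],[0,0,0,0,0,0],[-4.8,-15.5,0,0,0,0],[-4.8,-15.5,0,0,0,0],[-4.8,-15.5,0,0,0,0],[0,0,0,0,0,0]]'
python3 - <<'E'
from h import *
s=status.get_state();C=np.array([.5278,.0503,0]);Rm=R.from_euler('z',-.3).as_matrix()
print(s['eef_pos'],Rm.T@s['force'],Rm.T@(s['eef_pos']-C)*1000)
E
```

```text
t: 8.4
eef_pos: [0.4576, 0.0134, 0.1897]
ee_rot: [3.136, -0.004, -1.861]
force: [1.0, 0.1, -0.1]
width: 0.0006
[0.45756126 0.01341953 0.18973355] [ 0.8872738   0.3544632  -0.10516971] [-56.20271126 -55.99022246 189.73354962]
```

```bash
python3 -m jog '[[1.2,3.8,0,0,0,0],[7.6,-2.4,0,0,0,0],[7.6,-2.4,0,0,0,0],[7.6,-2.4,0,0,0,0],[4.8,-1.5,0,0,0,0],[4.8,-1.5,0,0,0,0]]'; python3 -m jog '[[4.8,-1.5,0,0,0,0],[4.8,-1.5,0,0,0,0],[4.8,-1.5,0,0,0,0],[4.8,-1.5,0,0,0,0]]'
python3 - <<'E'
from h import *
s=status.get_state();C=np.array([.5278,.0503,0]);Rm=R.from_euler('z',-.3).as_matrix()
print(s['eef_pos'],Rm.T@s['force'],Rm.T@(s['eef_pos']-C)*1000)
E
```

```text
t: 9.0
eef_pos: [0.4939, 0.0052, 0.1894]
ee_rot: [3.134, -0.005, -1.864]
force: [-3.8, 1.0, 2.1]
width: 0.0005
t: 9.4
eef_pos: [0.5137, -0.001, 0.1886]
ee_rot: [3.132, -0.006, -1.863]
force: [-2.7, 1.5, -0.1]
width: 0.0006
[ 0.51366059 -0.00104742  0.18864215] [-3.02805522  0.65812803 -0.05025152] [  1.66630438 -53.23254867 188.64214608]
```

```bash
python3 -m jog '[[3.8,-1.2,0,0,0,0],[3.8,-1.2,0,0,0,0],[3.8,-1.2,0,0,0,0]]'; python3 -m jog '[[2.9,-0.9,0,0,0,0],[2.9,-0.9,0,0,0,0]]';python3 -m jog '[[1.9,-0.6,0,0,0,0],[1.9,-0.6,0,0,0,0]]'
python3 - <<'E'
from h import *
s=status.get_state();C=np.array([.5278,.0503,0]);Rm=R.from_euler('z',-.3).as_matrix()
print(s['eef_pos'],Rm.T@s['force'],Rm.T@(s['eef_pos']-C)*1000)
b=eyes.grab_frame('scene')[140:230,190:310]; b=cv2.resize(b,(800,600),interpolation=cv2.INTER_CUBIC)
cv2.imwrite('pics/p7.png',b)
for l in(.15,.2,.245):
  c=-.266;u=np.array([np.sin(l),np.cos(l)*np.sin(c),np.cos(l)*np.cos(c)])
  print(l,c,*[((proj('scene',C+[0,0,.015]+Rm@u*r)-[190,140]+.5)*6.667-.5).round() for r in(.125,.175,.2)])
E
```

```text
t: 9.7
eef_pos: [0.5254, -0.0046, 0.1877]
ee_rot: [3.13, -0.006, -1.864]
force: [-2.8, 2.8, -2.0]
width: 0.0007
t: 9.9
eef_pos: [0.5305, -0.0064, 0.1869]
ee_rot: [3.127, -0.007, -1.864]
force: [-11.1, 6.9, 4.4]
width: 0.0006
t: 10.1
eef_pos: [0.5308, -0.0068, 0.1865]
ee_rot: [3.12, -0.007, -1.864]
force: [-13.5, 9.2, 8.3]
width: 0.0001
[ 0.53080119 -0.00684305  0.18647527] [-15.63051784   4.79910994   8.32976388] [ 19.75407321 -53.7039283  186.47526618]
0.15 -0.266 [401. 398.] [363. 282.] [343. 222.]
0.2 -0.266 [388. 406.] [344. 293.] [322. 235.]
0.245 -0.266 [376. 414.] [327. 304.] [302. 247.]
```

View pics/p7.png

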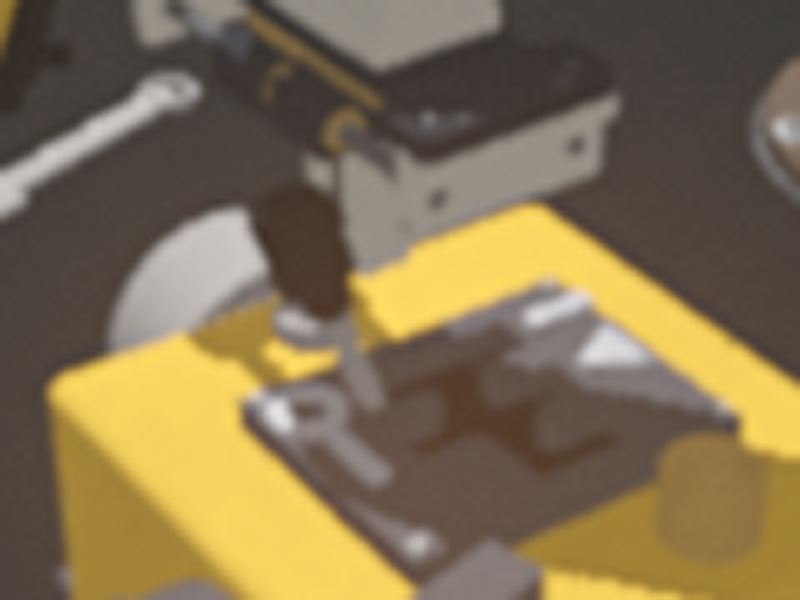

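The knob is at crop (302,250), against (302,247) predicted for leg 0.245. The force also rose at the slot end, so it is fully home. Backing off.

```bash
python3 -m jog '[[-4.8,1.5,0,0,0,0],[-14,4.5,0,0,0,0],[-14,4.5,0,0,0,0],[0,0,30,0,0,0],[0,0,40,0,0,0],[0,0,40,0,0,0],[-10,40,10,0,0,0],[-10,40,0,0,0,0],[-10,40,0,0,0,0],[-10,40,0,0,0,0],[-10,40,0,0,0,0],[0,0,0,0,0,0]]'
python3 -m jog '[[-10,40,0,0,0,0],[-10,40,0,0,0,0],[-10,40,0,0,0,0],[-10,40,0,0,0,0],[0,0,0,0,0,0]]'
python3 - <<'E'
from h import *
a=eyes.grab_frame('top')[105:245,150:310]; b=eyes.grab_frame('scene')[130:270,180:340]
cv2.imwrite('pics/p8.png',np.hstack([cv2.resize(x,(400,350),interpolation=cv2.INTER_CUBIC) for x in(a,b)]))
print(status.get_state()['eef_pos'])
C=np.array([.5278,.0503,.015]);Rm=R.from_euler('z',-.3).as_matrix()
for l in(.2,.245):
  c=-.266;w=C+Rm@(np.array([np.sin(l),np.cos(l)*np.sin(c),np.cos(l)*np.cos(c)])*.2)
  print(l,(proj('top',w)-[150,105])*2.5,(proj('scene',w)-[180,130])*2.5+[400,0])
E
```

```text
t: 11.35
eef_pos: [0.4389, 0.209, 0.3159]
ee_rot: [3.133, 0.002, -1.868]
force: [-0.2, -0.4, -0.1]
width: 0.0001
t: 11.85
eef_pos: [0.3944, 0.3727, 0.318]
ee_rot: [3.138, 0.007, -1.868]
force: [0.1, -0.1, 0.3]
width: 0.0005
[0.39501586 0.3699099  0.31846754]
0.2 [234.05699601 145.50042925] [544.50687623 111.98850852]
0.245 [235.99930994 137.47248027] [537.17887345 116.69838077]
```

View pics/p8.png

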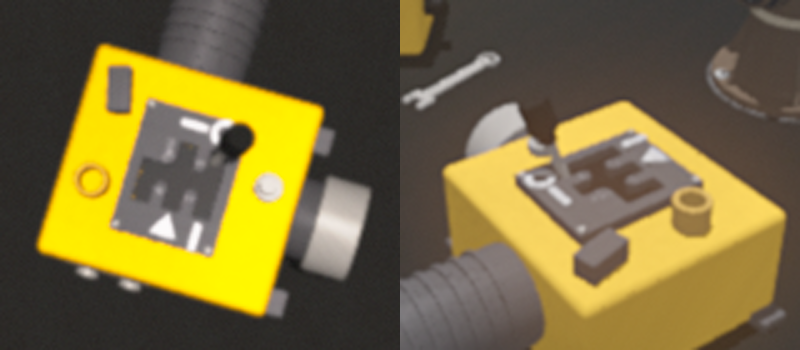

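```bash
python3 - <<'E'
from h import *
P={}
for n,(x0,y0,x1,y1) in(('top',(232,148,256,172)),('scene',(222,160,252,195))):
    g=eyes.grab_frame(n)[y0:y1,x0:x1].max(2); m=(g<(50 if n=='top' else 72)).astype('u1')
    k,_,st,ce=cv2.connectedComponentsWithStats(m); i=1+st[1:,4].argmax(); P[n]=ce[i]+[x0,y0]; print(n,P[n],st[i])
w,e=two(P['top'],P['scene']); C=np.array([.5278,.0503,.015]);Rm=R.from_euler('z',-.3).as_matrix()
v=Rm.T@(w-C)*1000; print(v,e,'leg',np.arcsin(v[0]/200),np.arctan2(v[0],np.hypot(*v[1:])),'cross',np.arctan2(v[1],v[2]))
E
```

```text
top [243.61682243 161.55140187] [  6   8  12  13 107]
scene [230. 176.] [ 7 14  3  5  7]
[ 50.69745743 -54.54791735 187.6505399 ] 0.01587070925701048 leg 0.25628359383554045 0.2538348529337348 cross -0.2828927054051872
```

```bash
python3 - <<'E'
from h import *
f=eyes.grab_frame('scene'); now=cv2.resize(f[140:230,190:310],(800,600),interpolation=cv2.INTER_CUBIC); old=cv2.imread('pics/p7.png')
for n,b in(('old',old),('now',now)):
    for r in(220,260,290): print(n,r,[int(b[r,x].max()) for x in range(230,376,8)])
    for r in(360,390): print(n,r,[int(b[r,x].max()) for x in range(330,410,6)])
E
```

```text
old 220 [200, 197, 155, 87, 74, 69, 71, 71, 71, 72, 72, 72, 70, 69, 95, 137, 152, 152, 151]
old 260 [202, 203, 205, 203, 165, 89, 70, 74, 75, 76, 75, 76, 76, 75, 73, 91, 131, 149, 148]
old 290 [175, 145, 128, 123, 124, 121, 104, 79, 76, 78, 79, 79, 79, 77, 82, 141, 207, 241, 253]
old 360 [218, 180, 143, 132, 133, 133, 122, 105, 95, 95, 97, 97, 97, 98]
old 390 [132, 125, 115, 115, 127, 135, 137, 135, 126, 108, 95, 90, 90, 89]
now 220 [199, 196, 153, 85, 75, 79, 79, 77, 74, 73, 73, 73, 73, 74, 80, 83, 83, 84, 84]
now 260 [200, 202, 204, 202, 164, 90, 70, 75, 75, 77, 76, 77, 77, 77, 74, 80, 117, 155, 193]
now 290 [174, 143, 125, 120, 122, 118, 106, 84, 75, 78, 78, 80, 80, 72, 108, 209, 254, 254, 251]
now 360 [220, 184, 146, 132, 131, 133, 135, 133, 127, 125, 123, 118, 114, 110]
now 390 [132, 124, 114, 115, 128, 137, 142, 145, 137, 116, 99, 98, 99, 106]
```

The knob's edges match the under-load image, so it did not spring back. Its axis at row 260 is x≈308, against 307.7 predicted for leg 0.245 (331 for 0.2). Handing in.

```bash
python3 -c "
from station import workorder; print(workorder.job_done())"
```

```text
the job is handed in; nothing more can be done
None
```

The lever is in the gear marked with the ring (far slot, column -34), and I handed the job in at about 12 s of robot time. With closed fingertips I pushed the knob out of parking, along the cross channel with the stick near the middle line at each of the three checks on the way, and into the slot until it stopped. Then I backed off and moved the arm clear.

**Fully home:** At the slot end the wrist force rose from about 3–4 N to about 15 N and the tool stopped advancing.

**Scene camera:** The knob fits leg ≈ 0.245 and cross ≈ -0.266. Its edges did not move after release, so there was no spring-back.

**Checks that disagreed or failed:**
- The top camera put the leg nearer 0.22, about 4 mm at the knob. I put this down to calibration error, because of the hard stop and the scene view.
- My automatic knob mask in the scene picture failed, so I discarded the two-view estimate made from it. I compared edges instead.

**Other parts:** The three loose parts on the housing look in place in the last picture. I did not re-check the things on the bench one by one, but the tool stayed well above them.

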